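# Stack the returned network gear in its stock trays

### The job

Put the checked-in gear away for stock: in the long cardboard tray build one neat stack, with the docking station at the bottom, then the network switch on it, then the media converter on top, each centred and with its length along the tray; after that lay the power adapter flat in the middle of the small cardboard tray. Set things down rather than dropping them, and leave the coffee mug and the roll of tape where they are.

Things in the scene. Friction and masses are not known exactly. Their poses are not given: they have to be found in the camera images.
- dock: docking station: black plastic bar, 180 x 64 x 28 mm, the longest of the loose devices, steel-coloured sockets along both long sides; rigid, about 0.3 kg. Origin at the centre of its underside, own x along its 180 mm length, y across its 64 mm width, z up. Starts on the counter, its length roughly across the robot's view (along world y).
- switch: network switch: light grey metal box, 120 x 58 x 26 mm, row of vent slots on its flat top and a row of five black sockets on one long side; about 0.26 kg. Origin at the centre of its underside, x along its 120 mm length, y across its 58 mm width, z up. Starts on the counter.
- converter: media converter: bare aluminium box, 80 x 52 x 26 mm, with a small blank paper label on its flat top and two black sockets in one end; about 0.17 kg. Origin at the centre of its underside, x along its 80 mm length, y across its 52 mm width, z up. Starts on the counter.
- adapter: power adapter: black plastic brick with rounded edges, 92 x 44 x 32 mm, thin grey seam line round its middle, no cable; about 0.2 kg. Origin at the centre of its underside, x along its 92 mm length, y across its 44 mm width, z up. Starts on the counter.
- long_tray: the longer of two shallow open cardboard trays, fixed to the counter: outside 218 x 128 mm, 24 mm high, walls and floor 4 mm thick (inside 210 x 120 mm). Origin at the centre of its underside, on the counter; x along its 218 mm length, y across, z up; inner floor at z = 4 mm.
- small_tray: the smaller open cardboard tray, fixed to the counter: outside 138 x 108 mm, 24 mm high, walls and floor 4 mm thick (inside 130 x 100 mm). Origin at the centre of its underside, on the counter; x along its 138 mm length, y across, z up; inner floor at z = 4 mm.
- mug: white ceramic coffee mug, 76 mm across the rim, 90 mm high, handle towards its own +y; stands loose among the devices, to be left alone. Origin at the centre of its underside, z up.
- tape: brown roll of packing tape lying flat, a ring 90 mm outside and 72 mm inside diameter, 40 mm high; loose, to be left alone. Origin at the centre of its underside, z up.

How it is judged:
By the outcome, as a careful person would: the job done as asked, in the order asked, and still so for the second after the job is handed in, with the robot touching nothing.
It also fails if it takes over 112 s, if anything falls off the work surface, if the arm or the gripper's body presses on something with over 40 N, if the wrist force passes 120 N, or if a joint passes its speed limit or range.

### The arm

A 6-joint arm with a two-finger parallel gripper is mounted at the origin on the work surface. World frame = base frame: x ahead of the robot, y to its left, z up, the work surface at z = 0. Lengths are in mm, angles in rad, forces in N, time in s.
With the tool pointing down it reaches from about 400 to 925 mm from the base axis. Payload 12.5 kg.
Tool frame: the origin (TCP) lies at the very end of the fingers, on their centre line; the grasp point (between the pads) lies 19 mm behind it; z points along the fingers, y is the direction in which the jaws open and shut (so a half turn about z gives the same grasp; the last joint's range is limited). The gripper opens to 95 mm and grips with 3 to 60 N. Pads are 20 mm wide; open, the fingers measure 119 mm over their backs; the gripper's body (75 mm by 180 mm) begins 59 mm behind the grasp point.
Start: joints at [-1.233, 0.491, 1.559, -0, 1.092, -0.106], TCP at [268.383, -564.462, 214.661] pointing down, gripper open.
Joint ranges: [-3.1, 3.1], [-0.84, 2.19], [0.05, 2.79], [-1.13, 4.28], [0.06, 2.93], [-2.69, 2.69]. Speed limits (rad/s): [2.22, 2.22, 2.79, 3.14, 3.14, 3.14].

### API

Orientations are given as [roll, pitch, yaw] about the fixed x, y, z axes, in that order (R = Rz(yaw) Ry(pitch) Rx(roll)).
In Python, from cell import env gives the robot as it stands.
- The arm moves only by the shell command python3 -m pendant 'ROWS'. ROWS is JSON, a list that holds one entry, the list of rows, each a list of 5 numbers: the opening, from 0 (shut) to 1 (fully open), then the shift along the tool's x, y, z in m, then the turn about the tool's z in rad. A call has exactly 8 rows; each row is the pose to reach, as a shift and turn from the pose commanded when the call began, along the tool's axes at that moment; what a row does not reach only later rows make up. A row lasts 1/10 s, in which the tool goes at most 50 mm and 8.59 degrees, less where a joint would pass 70% of its speed; a pose out of reach is approached as far as the arm can. A call with a gripper value outside its range is refused whole. The fingers move at their own pace and stop on an object; the grip force is fixed at half the most. Time passes only in rows, so rows that repeat a pose let the fingers close, or fill a call up. It gives the time, the measured TCP pose, the force and the opening at its end, in the units of the state.
- env.state(): the state, without advancing time (a new reading comes with each control period).
- env.read_camera(name): name is "scene" or "top"; returns a dict with "image" (480x640x3 uint8, blue, green, red), "range_z" (480x640 float32, mm along the optical axis (not along the pixel's ray), 0 where there is no reading), "fx", "fy", "cx", "cy" (pixels), "dist" ([k1, k2, p1, p2, k3] as OpenCV has them; the pictures are not rectified), "rvec" (rotation vector, rad) and "tvec" (3), from world to camera coordinates, as OpenCV has them. Camera axes: x right, y down, z forward; pixel columns grow to the right and rows downward; lengths in mm; the calibration is good to about 2 mm. A picture is of the moment at which its call begins.
- env.job_done(): hands the job in, once; it reports no verdict.
The state is a dict: "t": time; "joints": joint angles; "qvel": joint speeds; "tau": joint torques, N m; "eef_pos": TCP position; "tcp_rot": TCP orientation; "ft_force": force on the tool from outside, world axes, zero at the start; "moment": the same for the moment, N m; "opening": opening from 0.0 (shut) to 1.0 (fully open).
Only numpy, scipy, OpenCV 4.12 (cv2) and the standard library are available. Lean on these libraries where they do the work, as an engineer would, in place of code of your own. Each camera call takes 0.05 s, during which the arm holds its last target. There are 200 camera calls.

## Working session

There is one attempt and no reset: what is moved stays moved. The work goes in short steps, Python scripts to look and compute and a shell command to move; the robot and the scene stay as the last step left them, time stands still between calls to the robot, and variables do not carry over. Pictures are saved under pics/ and viewed, about 12 in all and at most 16, crops included, and the job is handed in when it is done.

```bash
ls; mkdir -p pics; python3 - <<'E'
from cell import env
import cv2
print(env.state())
for n in("scene","top"):
    c=env.read_camera(n);cv2.imwrite(f"pics/{n}0.png",c["image"]);print(n,{k:c[k] for k in c if k not in("image","range_z")})
    import numpy as np
    np.savez(f"pics/{n}0.npz",**c)
E
```

```text
pics
{'t': 0.0, 'joints': array([-1.23257723e+00,  4.91519615e-01,  1.55947054e+00,  1.51073761e-05,
        1.09172116e+00, -1.05594548e-01]), 'qvel': array([-0.00033171,  0.00092796, -0.00032763,  0.00049323,  0.00183558,
       -0.00151047]), 'tau': array([ 2.49144083e-03, -6.12643290e+01, -2.58182037e+01,  6.93109981e-02,
        4.81639069e-02, -1.14990735e-04]), 'eef_pos': array([ 268.30669358, -564.19047435,  214.07931097]), 'tcp_rot': array([-3.14048163e+00, -1.31229663e-04,  4.43806597e-01]), 'ft_force': array([0.38079869, 0.36031692, 0.2705002 ]), 'moment': array([ 0.0102436 ,  0.02347153, -0.01820578]), 'opening': 1.0015405442434964}
scene {'fx': 475.6599076599598, 'fy': 475.6599076599598, 'cx': 318.58773080137695, 'cy': 241.9100822183087, 'dist': array([-0.00153774,  0.        ,  0.        ,  0.        ,  0.        ]), 'rvec': array([ 2.32968045,  0.84121455, -0.32411456]), 'tvec': array([-431.3231114 , -243.95895247, 1251.7030469 ])}
top {'fx': 502.9867096972687, 'fy': 502.9867096972687, 'cx': 327.35624996546517, 'cy': 239.30813580832307, 'dist': array([-0.03004726,  0.        ,  0.        ,  0.        ,  0.        ]), 'rvec': array([ 2.16744007, -2.19152532,  0.09335398]), 'tvec': array([ -7.40687623, 526.31533194, 918.65082742])}
```

View pics/top0.png

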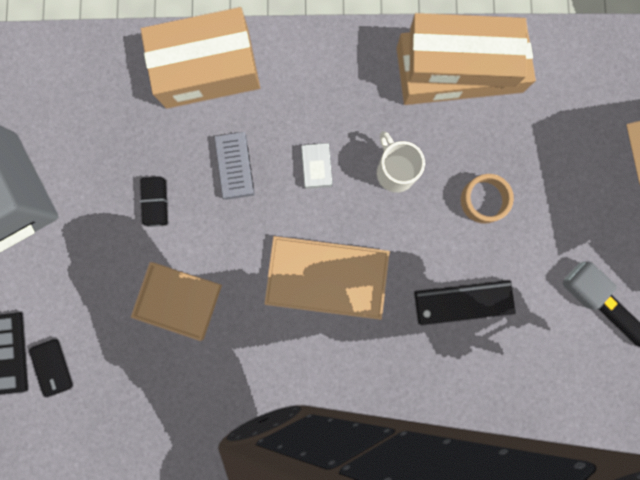

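View pics/scene0.png

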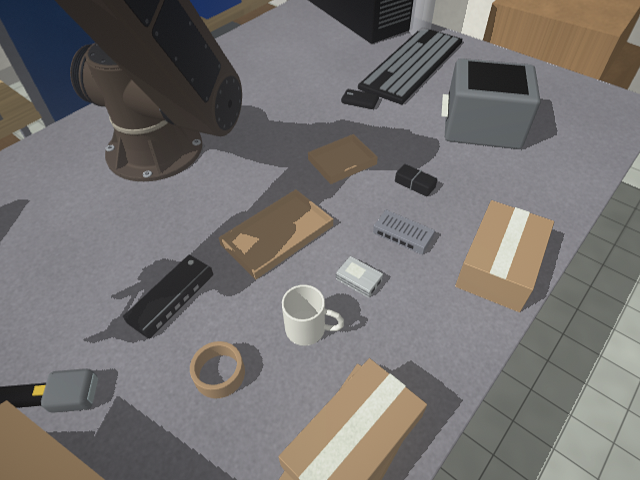

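The top view shows the adapter at (153,201), switch (234,165), converter (317,165), long tray (328,278), small tray (176,302), dock (465,302), mug (400,166) and tape (489,198). The scene view agrees. Next I'll measure them from the depth cloud.

```bash
cat > h.py <<'E'
import numpy as np, cv2
def cloud(c):
    "world xyz (mm) for every pixel"
    K=np.array([[c["fx"],0,c["cx"]],[0,c["fy"],c["cy"]],[0,0,1.]])
    v,u=np.mgrid[:480,:640]
    n=cv2.undistortPoints(np.stack([u,v],-1).reshape(-1,1,2).astype(np.float64),K,c["dist"]).reshape(480,640,2)
    z=c["range_z"].astype(float)
    P=np.dstack([n*z[...,None],z])
    R=cv2.Rodrigues(np.array(c["rvec"]))[0]
    return (P-np.ravel(c["tvec"]))@R
def rect(P,m):
    "centre, (long,short), yaw of long side, median z of masked points"
    (cx,cy),(w,h),a=cv2.minAreaRect(P[m][:,:2].astype(np.float32))
    if w<h: w,h,a=h,w,a+90
    a=(a+90)%180-90
    return np.round([cx,cy,w,h],1),round(float(np.deg2rad(a)),3),np.round(np.percentile(P[m][:,2],[5,50,95]),1)
def box(W,u0,v0,u1,v1,P,lo,hi):
    m=np.zeros((480,640),bool);m[v0:v1,u0:u1]=True
    m&=(P[...,2]>lo)&(P[...,2]<hi)
    n,l,s,_=cv2.connectedComponentsWithStats(m.astype(np.uint8))
    return l==1+np.argmax(s[1:,4]) 
E
python3 - <<'E'
import numpy as np
from h import *
c=np.load("pics/top0.npz");P=cloud(c)
print("table z",np.percentile(P[380:400,100:200,2],[5,50,95]), P[350,560])
for n,b,lo,hi in[("adapter",(125,165,185,235),24,40),("switch",(205,120,265,210),18,40),("conv",(295,135,340,195),18,40),("long",(255,225,400,330),14,40),("small",(125,255,225,345),14,40),("dock",(405,270,525,335),18,40),("mug",(370,130,430,195),60,120),("tape",(455,165,525,230),28,60)]:
    print(n,*rect(P,box(0,*b,P,lo,hi)))
E
```

```text
table z [-3.56494386 -0.76496255  1.92815898] [ 312.45919885 -452.53288948   -1.32990239]
adapter [602.4 315.3  92.7  44. ] 0.059 [27.  31.4 34.1]
switch [670.6 162.7 121.2  59.2] 0.138 [22.9 25.8 28.6]
conv [668.2   5.7  81.3  52.9] 0.075 [22.9 26.  28.6]
long [455.1 -11.5 218.5 128.2] 1.433 [17.  23.3 26.3]
small [414.8 271.1 138.6 107. ] 1.243 [15.5 22.8 25.8]
dock [ 406.  -267.6  180.    64.9] -1.466 [24.6 27.6 30.4]
mug [ 667.6 -148.4  100.5   75.2] -0.081 [62.6 82.4 91.4]
tape [ 599.8 -315.    89.8   88.5] 1.558 [30.9 39.5 42.7]
```

```bash
cat > plan.py <<'E'
import sys, numpy as np
from cell import env
from scipy.spatial.transform import Rotation as R
s=env.state(); x,y,z,psi=map(float,sys.argv[1:5])
r=R.from_euler("xyz",s["tcp_rot"]); d=r.inv().apply(np.array([x,y,z])-s["eef_pos"])/1000
t=-(psi-s["tcp_rot"][2]); t=(t+np.pi)%(2*np.pi)-np.pi
print("shift",d.round(4),"turn",round(t,3),"q6 end",round(np.arctan2(y,x)+np.pi/2-psi,2),"pos",s["eef_pos"].round(1),"rot",np.round(s["tcp_rot"],3),"op",round(s["opening"],3),"F",s["ft_force"].round(1),"t",round(s["t"],2))
E
python3 plan.py 406 -267.6 120 1.676
```

```text
shift [ 0.2517 -0.2087  0.0944] turn -1.232 q6 end -0.69 pos [ 268.3 -564.2  214.1] rot [-3.141 -0.     0.444] op 0.997 F [-0.2  0.5  0.3] t 0.1
```

```bash
python3 -m pendant '[[[0.85,0.03,-0.025,0.01,-0.15],[0.85,0.066,-0.055,0.024,-0.3],[0.85,0.1,-0.083,0.038,-0.45],[0.85,0.136,-0.113,0.052,-0.6],[0.85,0.172,-0.143,0.066,-0.75],[0.85,0.206,-0.171,0.08,-0.9],[0.85,0.236,-0.196,0.09,-1.05],[0.85,0.252,-0.209,0.094,-1.2]]]' && python3 plan.py 406 -267.6 60 1.676
```

```text
t: 0.9
eef_pos: [406.5, -264.7, 119.7]
tcp_rot: [-3.14, -0.002, 1.652]
ft_force: [-0.3, -0.6, 0.2]
opening: 0.85
shift [-0.003  -0.0007  0.0597] turn -0.024 q6 end -0.69 pos [ 406.5 -264.7  119.7] rot [-3.140e+00 -2.000e-03  1.652e+00] op 0.85 F [-0.3 -0.6  0.2] t 0.9
```

```bash
python3 -m pendant '[[[0.85,0,0,0.0,-0.03],[0.85,0,0,0.03,-0.03],[0.85,0,0,0.065,-0.03],[0.85,0,0,0.09,-0.03],[0.85,0,0,0.106,-0.03],[0.85,0,0,0.114,-0.03],[0.85,0,0,0.114,-0.03],[0.85,0,0,0.114,-0.03]]]' && python3 plan.py 406 -267.6 6 1.676
```

```text
t: 1.7
eef_pos: [406.3, -268.1, 7.2]
tcp_rot: [3.141, 0.001, 1.673]
ft_force: [0.8, 0.3, -0.1]
opening: 0.851
shift [ 0.0005 -0.0003  0.0012] turn -0.003 q6 end -0.69 pos [ 406.3 -268.1    7.2] rot [3.141e+00 1.000e-03 1.673e+00] op 0.851 F [ 0.8  0.3 -0.1] t 1.7
```

```bash
python3 - <<'E'
from cell import env
import cv2
c=env.read_camera("scene");cv2.imwrite("pics/s1.png",cv2.resize(c["image"][200:380,60:280],None,fx=3,fy=3))
E
python3 -m pendant '[[[0.5,0,0,0,0],[0.5,0,0,0,0],[0.5,0,0,0,0],[0.5,0,0,0,0],[0.5,0,0,0,0],[0.5,0,0,0,0],[0.5,0,0,0,0],[0.5,0,0,0,0]]]' && python3 plan.py 455.1 -11.5 130 1.433
```

```text
t: 2.55
eef_pos: [406.2, -267.5, 7.1]
tcp_rot: [3.141, 0.0, 1.674]
ft_force: [-2.8, 0.4, 6.8]
opening: 0.673
shift [ 0.2496  0.075  -0.123 ] turn 0.241 q6 end 0.11 pos [ 406.2 -267.5    7.1] rot [3.141 0.    1.674] op 0.673 F [-2.8  0.4  6.8] t 2.55
```

```bash
python3 -m pendant '[[[0.4,0,0,-0.01,0],[0.4,0,0,-0.03,0],[0.4,0,0,-0.055,0],[0.4,0.01,0.003,-0.075,0.02],[0.4,0.03,0.01,-0.085,0.05],[0.4,0.06,0.018,-0.09,0.08],[0.4,0.095,0.029,-0.09,0.12],[0.4,0.13,0.04,-0.09,0.16]]]' && python3 -m pendant '[[[0.4,0.03,0.002,0,0.03],[0.4,0.06,0.005,0,0.06],[0.4,0.085,0.008,0,0.08],[0.4,0.105,0.01,0,0.08],[0.4,0.117,0.014,0,0.08],[0.4,0.117,0.014,0,0.08],[0.4,0.117,0.014,0,0.08],[0.4,0.117,0.014,0,0.08]]]' && python3 plan.py 455.1 -11.5 11.5 1.433
```

```text
t: 3.35
eef_pos: [432.7, -132.9, 97.4]
tcp_rot: [3.141, 0.0, 1.511]
ft_force: [0.1, -0.3, -3.2]
opening: 0.671
t: 4.15
eef_pos: [453.2, -18.8, 96.6]
tcp_rot: [-3.141, 0.0, 1.433]
ft_force: [-0.2, 0.5, -1.6]
opening: 0.671
shift [0.0075 0.0009 0.0851] turn 0.0 q6 end 0.11 pos [453.2 -18.8  96.6] rot [-3.141  0.     1.433] op 0.671 F [-0.2  0.5 -1.6] t 4.15
```

```bash
python3 -m pendant '[[[0.4,0.004,0.001,0,0],[0.4,0.0075,0.001,0.0,0],[0.4,0.0075,0.001,0.02,0],[0.4,0.0075,0.001,0.045,0],[0.4,0.0075,0.001,0.065,0],[0.4,0.0075,0.001,0.075,0],[0.4,0.0075,0.001,0.08,0],[0.4,0.0075,0.001,0.08,0]]]' && python3 plan.py 455.1 -11.5 11.1 1.433
```

```text
t: 4.95
eef_pos: [455.3, -10.8, 16.5]
tcp_rot: [-3.141, 0.0, 1.434]
ft_force: [-0.5, 0.4, -1.0]
opening: 0.671
shift [-0.0007 -0.0001  0.0054] turn 0.001 q6 end 0.11 pos [455.3 -10.8  16.5] rot [-3.141  0.     1.434] op 0.671 F [-0.5  0.4 -1. ] t 4.95
```

```bash
python3 -m pendant '[[[0.4,-0.0005,0,0.001,0],[0.4,-0.0005,0,0.002,0],[0.4,-0.0005,0,0.003,0],[0.4,-0.0005,0,0.004,0],[0.4,-0.0005,0,0.005,0],[0.4,-0.0005,0,0.0055,0],[0.4,-0.0005,0,0.0055,0],[0.4,-0.0005,0,0.0055,0]]]' && python3 plan.py 455.1 -11.5 11.1 1.433
```

```text
t: 5.75
eef_pos: [455.2, -11.3, 11.1]
tcp_rot: [-3.142, 0.0, 1.434]
ft_force: [0.8, -0.3, -2.6]
opening: 0.671
shift [-0.0002 -0.0001  0.    ] turn 0.001 q6 end 0.11 pos [455.2 -11.3  11.1] rot [-3.142  0.     1.434] op 0.671 F [ 0.8 -0.3 -2.6] t 5.75
```

```bash
python3 -m pendant '[[[0.4,0,0,0.0005,0],[0.4,0,0,0.001,0],[0.4,0,0,0.001,0],[0.4,0,0,0.001,0],[0.4,0,0,0.001,0],[0.4,0,0,0.001,0],[0.4,0,0,0.001,0],[0.4,0,0,0.001,0]]]'
```

```text
t: 6.55
eef_pos: [455.2, -11.3, 11.1]
tcp_rot: [3.141, 0.0, 1.434]
ft_force: [-3.7, 0.0, 18.5]
opening: 0.673
```

In contact with the tray floor (about 20 N change). I'll release gently and go up.

```bash
python3 -m pendant '[[[0.4,0,0,-0.0008,0],[0.4,0,0,-0.0008,0],[0.8,0,0,-0.0008,0],[0.8,0,0,-0.0008,0],[0.8,0,0,-0.0008,0],[0.8,0,0,-0.0008,0],[0.8,0,0,-0.02,0],[0.8,0,0,-0.06,0]]]' && python3 -m pendant '[[[0.8,0,0,-0.05,0],[0.8,0,0,-0.1,0],[0.8,0.05,-0.04,-0.12,0.14],[0.8,0.08,-0.08,-0.12,0.28],[0.8,0.11,-0.11,-0.12,0.42],[0.8,0.15,-0.15,-0.12,0.56],[0.8,0.18,-0.18,-0.12,0.7],[0.8,0.2,-0.2,-0.12,0.84]]]' && python3 - <<'E'
from cell import env
from h import *
c=env.read_camera("top");cv2.imwrite("pics/t2.png",c["image"]);P=cloud(c)
print("dock",*rect(P,box(0,265,235,400,325,P,27,40)))
print("long",*rect(P,box(0,255,225,400,330,P,14,40)))
E
python3 plan.py 670.6 162.7 120 0.138
```

```text
t: 7.35
eef_pos: [454.1, -11.2, 69.0]
tcp_rot: [-3.137, -0.0, 1.434]
ft_force: [0.0, -0.0, 0.5]
opening: 0.797
t: 8.15
eef_pos: [299.3, 195.5, 190.2]
tcp_rot: [3.141, -0.0, 0.668]
ft_force: [1.2, -0.1, -0.6]
opening: 0.798
dock [456.8 -11.  179.8  64. ] 1.435 [28.9 31.6 34.4]
long [456.8 -11.2 180.3  64.9] 1.436 [28.8 31.6 34.4]
shift [0.2751 0.2563 0.0697] turn 0.518 q6 end 1.67 pos [296.4 198.  190.1] rot [-3.141e+00  1.000e-03  6.560e-01] op 0.799 F [-2.6 -1.2  0.7] t 8.2
```

View pics/t2.png

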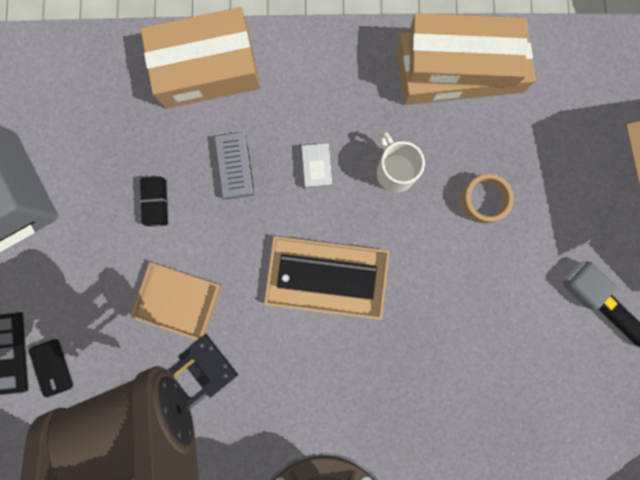

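The dock sits central in the tray at (327,277), 1.7 mm off across and within 0.1 rad·10⁻¹ of square. Gear, mug and tape are undisturbed, and the arm is at lower left. On to the switch.

```bash
python3 -m pendant '[[[0.8,0.02,0.02,0,0.1],[0.8,0.05,0.05,0,0.2],[0.8,0.083,0.08,0.01,0.3],[0.8,0.117,0.11,0.02,0.4],[0.8,0.15,0.14,0.03,0.5],[0.8,0.184,0.17,0.04,0.518],[0.8,0.217,0.2,0.05,0.518],[0.8,0.245,0.228,0.06,0.518]]]' && python3 plan.py 670.6 162.7 120 0.138
```

```text
t: 9.0
eef_pos: [636.2, 168.8, 129.2]
tcp_rot: [3.142, 0.0, 0.156]
ft_force: [-0.1, -0.7, 0.9]
opening: 0.801
shift [0.033  0.0113 0.0092] turn 0.018 q6 end 1.67 pos [636.2 168.8 129.2] rot [3.142 0.    0.156] op 0.801 F [-0.1 -0.7  0.9] t 9.0
```

```bash
python3 -m pendant '[[[0.8,0.015,0.004,0.01,0],[0.8,0.027,0.006,0.02,0],[0.8,0.027,0.006,0.03,0],[0.8,0.027,0.006,0.04,0],[0.8,0.027,0.006,0.05,0],[0.8,0.027,0.006,0.05,0],[0.8,0.027,0.006,0.05,0],[0.8,0.027,0.006,0.05,0]]]' && python3 plan.py 670.6 162.7 6.5 0.138
```

```text
t: 9.8
eef_pos: [662.0, 167.5, 80.8]
tcp_rot: [3.142, -0.001, 0.156]
ft_force: [0.6, -0.6, 0.4]
opening: 0.806
shift [0.0076 0.0061 0.0743] turn 0.018 q6 end 1.67 pos [662.  167.5  80.8] rot [ 3.142e+00 -1.000e-03  1.560e-01] op 0.806 F [ 0.6 -0.6  0.4] t 9.8
```

```bash
python3 -m pendant '[[[0.8,0.004,0.003,0,0.018],[0.8,0.0076,0.006,0.0,0.018],[0.8,0.0076,0.006,0.01,0.018],[0.8,0.0076,0.006,0.03,0.018],[0.8,0.0076,0.006,0.05,0.018],[0.8,0.0076,0.006,0.066,0.018],[0.8,0.0076,0.006,0.074,0.018],[0.8,0.0076,0.006,0.074,0.018]]]' && python3 plan.py 670.6 162.7 6.5 0.138
```

```text
t: 10.6
eef_pos: [669.8, 162.5, 4.7]
tcp_rot: [3.141, 0.002, 0.138]
ft_force: [0.7, 0.5, -0.5]
opening: 0.797
shift [ 0.0008 -0.0001 -0.0018] turn -0.0 q6 end 1.67 pos [669.8 162.5   4.7] rot [3.141e+00 2.000e-03 1.380e-01] op 0.797 F [ 0.7  0.5 -0.5] t 10.6
```

```bash
python3 -m pendant '[[[0.8,0.0008,0,-0.001,0],[0.4,0.0008,0,-0.001,0],[0.4,0.0008,0,-0.001,0],[0.4,0.0008,0,-0.001,0],[0.4,0.0008,0,-0.001,0],[0.4,0.0008,0,-0.001,0],[0.4,0.0008,0,-0.001,0],[0.4,0.0008,0,-0.001,0]]]' && python3 plan.py 455.2 -11.3 120 1.434
```

```text
t: 11.4
eef_pos: [671.4, 162.7, 7.7]
tcp_rot: [3.141, -0.001, 0.138]
ft_force: [-1.0, -0.3, 6.4]
opening: 0.608
shift [-0.2379  0.1428 -0.1125] turn -1.296 q6 end 0.11 pos [671.4 162.7   7.7] rot [ 3.141e+00 -1.000e-03  1.380e-01] op 0.608 F [-1.  -0.3  6.4] t 11.4
```

```bash
python3 -m pendant '[[[0.4,0,0,-0.01,0],[0.4,0,0,-0.03,0],[0.4,0,0,-0.06,0],[0.4,-0.005,0.003,-0.085,-0.05],[0.4,-0.02,0.012,-0.1,-0.15],[0.4,-0.04,0.024,-0.105,-0.27],[0.4,-0.07,0.042,-0.105,-0.4],[0.4,-0.1,0.06,-0.105,-0.54]]]' && python3 plan.py 455.2 -10.5 110 1.434
```

```text
t: 12.2
eef_pos: [579.1, 89.1, 112.4]
tcp_rot: [3.142, 0.0, 0.683]
ft_force: [0.6, -0.8, -3.9]
opening: 0.607
shift [-0.1589 -0.001   0.0024] turn -0.751 q6 end 0.11 pos [579.1  89.1 112.4] rot [3.142 0.    0.683] op 0.607 F [ 0.6 -0.8 -3.9] t 12.2
```

```bash
python3 -m pendant '[[[0.4,-0.03,0,0,-0.14],[0.4,-0.06,0,0,-0.28],[0.4,-0.09,0,0,-0.42],[0.4,-0.115,0,0,-0.55],[0.4,-0.135,0,0,-0.65],[0.4,-0.148,-0.001,0,-0.73],[0.4,-0.155,-0.001,0,-0.75],[0.4,-0.155,-0.001,0,-0.75]]]' && python3 -m pendant '[[[0.4,0,0,0,0],[0.4,0,0,0.01,0],[0.4,0,0,0.02,0],[0.4,0,0,0.03,0],[0.4,0,0,0.04,0],[0.4,0,0,0.05,0],[0.4,0,0,0.05,0],[0.4,0,0,0.05,0]]]' && python3 plan.py 455.2 -10.5 39.7 1.434
```

```text
t: 13.0
eef_pos: [458.3, -7.2, 112.4]
tcp_rot: [-3.141, 0.0, 1.427]
ft_force: [0.5, -0.5, -2.8]
opening: 0.609
t: 13.8
eef_pos: [458.9, -6.8, 61.8]
tcp_rot: [-3.141, 0.0, 1.428]
ft_force: [-0.4, -0.1, -3.6]
opening: 0.607
shift [-0.0042 -0.0031  0.0221] turn -0.006 q6 end 0.11 pos [458.9  -6.8  61.8] rot [-3.141  0.     1.428] op 0.607 F [-0.4 -0.1 -3.6] t 13.8
```

```bash
python3 -m pendant '[[[0.4,-0.002,-0.0015,0,-0.006],[0.4,-0.0042,-0.003,0.0,-0.006],[0.4,-0.0042,-0.003,0.005,-0.006],[0.4,-0.0042,-0.003,0.01,-0.006],[0.4,-0.0042,-0.003,0.015,-0.006],[0.4,-0.0042,-0.003,0.019,-0.006],[0.4,-0.0042,-0.003,0.019,-0.006],[0.4,-0.0042,-0.003,0.019,-0.006]]]' && python3 plan.py 455.2 -10.5 39.7 1.434
```

```text
t: 14.6
eef_pos: [455.3, -10.5, 42.9]
tcp_rot: [-3.141, 0.0, 1.434]
ft_force: [0.7, -0.2, -3.0]
opening: 0.605
shift [-0.     -0.0001  0.0032] turn -0.0 q6 end 0.11 pos [455.3 -10.5  42.9] rot [-3.141  0.     1.434] op 0.605 F [ 0.7 -0.2 -3. ] t 14.6
```

```bash
python3 -m pendant '[[[0.4,0,0,0.0005,0],[0.4,0,0,0.001,0],[0.4,0,0,0.0015,0],[0.4,0,0,0.002,0],[0.4,0,0,0.0025,0],[0.4,0,0,0.0028,0],[0.4,0,0,0.0028,0],[0.4,0,0,0.0028,0]]]'
```

```text
t: 15.4
eef_pos: [455.4, -10.5, 40.3]
tcp_rot: [3.142, 0.0, 1.433]
ft_force: [-0.4, 0.4, -3.0]
opening: 0.606
```

```bash
python3 -m pendant '[[[0.4,0,0,0.0003,0],[0.4,0,0,0.0006,0],[0.4,0,0,0.0009,0],[0.4,0,0,0.001,0],[0.4,0,0,0.001,0],[0.4,0,0,0.001,0],[0.4,0,0,0.001,0],[0.4,0,0,0.001,0]]]'
```

```text
t: 16.2
eef_pos: [455.4, -10.5, 39.6]
tcp_rot: [3.141, 0.0, 1.434]
ft_force: [-2.5, 0.5, 6.1]
opening: 0.608
```

```bash
python3 -m pendant '[[[0.4,0,0,-0.0005,0],[0.75,0,0,-0.0005,0],[0.75,0,0,-0.0005,0],[0.75,0,0,-0.0005,0],[0.75,0,0,-0.0005,0],[0.75,0,0,-0.02,0],[0.75,0,0,-0.05,0],[0.75,0,0,-0.08,0]]]' && python3 -m pendant '[[[0.75,0,0.02,-0.01,0.14],[0.75,0,0.05,-0.01,0.28],[0.75,0,0.08,-0.01,0.42],[0.75,0,0.11,-0.01,0.56],[0.75,0,0.14,-0.01,0.7],[0.75,0,0.17,-0.01,0.84],[0.75,0,0.195,-0.01,0.98],[0.75,0,0.205,-0.01,1.12]]]' && python3 plan.py 668.2 5.7 80 0.075
```

```text
t: 17.0
eef_pos: [455.0, -10.5, 120.0]
tcp_rot: [-3.14, 0.0, 1.434]
ft_force: [-0.2, -0.9, 0.7]
opening: 0.754
t: 17.8
eef_pos: [660.1, -38.9, 128.8]
tcp_rot: [3.141, -0.0, 0.308]
ft_force: [-0.3, 0.2, -0.3]
opening: 0.753
shift [ 0.0212 -0.0401  0.0488] turn 0.233 q6 end 1.5 pos [660.1 -38.9 128.8] rot [ 3.141 -0.     0.308] op 0.753 F [-0.3  0.2 -0.3] t 17.8
```

```bash
python3 - <<'E'
from cell import env
from h import *
c=env.read_camera("top");cv2.imwrite("pics/t3.png",cv2.resize(c["image"][130:340,200:450],None,fx=3,fy=2.8));P=cloud(c)
print("switch",*rect(P,box(0,255,225,400,325,P,48,75)))
print("dock",*rect(P,box(0,255,225,400,325,P,26,75)))
E
```

```text
Traceback (most recent call last):
  File "h.py", line 21, in box
    return l==1+np.argmax(s[1:,4])
                ~~~~~~~~~^^^^^^^^^
ValueError: attempt to get argmax of an empty sequence
```

View pics/t3.png

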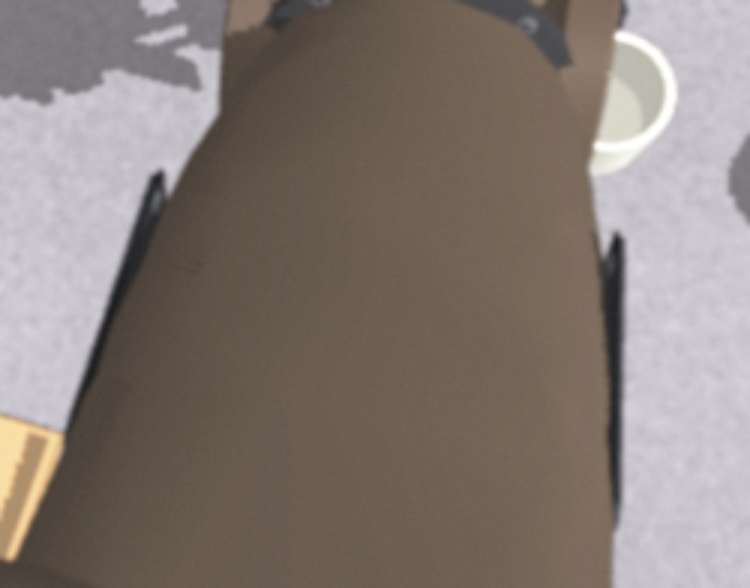

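The arm hides the stack here, so I'll check it after picking the converter. The mug is untouched at upper right.

```bash
python3 -m pendant '[[[0.75,0.01,-0.015,0,0.1],[0.75,0.021,-0.035,0,0.233],[0.75,0.021,-0.04,0,0.233],[0.75,0.021,-0.04,0.01,0.233],[0.75,0.021,-0.04,0.03,0.233],[0.75,0.021,-0.04,0.049,0.233],[0.75,0.021,-0.04,0.049,0.233],[0.75,0.021,-0.04,0.049,0.233]]]' && python3 plan.py 667.7 5.7 7 0.075
```

```text
t: 18.65
eef_pos: [665.8, 5.3, 80.1]
tcp_rot: [3.142, 0.001, 0.082]
ft_force: [0.3, -0.1, -0.4]
opening: 0.748
shift [ 0.002  -0.0002  0.0731] turn 0.007 q6 end 1.5 pos [665.8   5.3  80.1] rot [3.142e+00 1.000e-03 8.200e-02] op 0.748 F [ 0.3 -0.1 -0.4] t 18.65
```

```bash
python3 -m pendant '[[[0.75,0.002,0,0.01,0.007],[0.75,0.002,0,0.03,0.007],[0.75,0.002,0,0.055,0.007],[0.75,0.002,0,0.068,0.007],[0.75,0.002,0,0.073,0.007],[0.75,0.002,0,0.073,0.007],[0.75,0.002,0,0.073,0.007],[0.75,0.002,0,0.073,0.007]]]' && python3 -m pendant '[[[0.35,0,0,0,0],[0.35,0,0,0,0],[0.35,0,0,0,0],[0.35,0,0,0,0],[0.35,0,0,0,0],[0.35,0,0,0,0],[0.35,0,0,0,0],[0.35,0,0,0,0]]]' && python3 plan.py 600 200 160 0.8
```

```text
t: 19.45
eef_pos: [668.6, 6.1, 8.3]
tcp_rot: [3.141, -0.002, 0.074]
ft_force: [0.4, 1.1, -0.2]
opening: 0.752
t: 20.25
eef_pos: [668.2, 6.0, 7.6]
tcp_rot: [3.141, -0.0, 0.074]
ft_force: [-2.0, -2.4, 5.1]
opening: 0.545
shift [-0.0537 -0.1984 -0.1525] turn -0.726 q6 end 1.09 pos [668.2   6.    7.6] rot [ 3.141 -0.     0.074] op 0.545 F [-2.  -2.4  5.1] t 20.25
```

```bash
python3 -m pendant '[[[0.35,0,0,-0.01,0],[0.35,0,0,-0.03,0],[0.35,0,0,-0.06,0],[0.35,0,0,-0.09,0],[0.35,0,-0.01,-0.115,-0.05],[0.35,-0.005,-0.03,-0.13,-0.15],[0.35,-0.015,-0.06,-0.14,-0.25],[0.35,-0.025,-0.095,-0.145,-0.36]]]' && python3 -m pendant '[[[0.35,0.01,-0.03,0,-0.1],[0.35,0.02,-0.06,0,-0.2],[0.35,0.03,-0.09,0,-0.3],[0.35,0.036,-0.105,0,-0.36],[0.35,0.036,-0.11,0,-0.36],[0.35,0.036,-0.11,0,-0.36],[0.35,0.036,-0.11,0,-0.36],[0.35,0.036,-0.11,0,-0.36]]]' && python3 - <<'E'
from cell import env
from h import *
c=env.read_camera("top");cv2.imwrite("pics/t4.png",c["image"]);P=cloud(c)
for n,l in(("switch",48),("dock",26)):
  try: print(n,*rect(P,box(0,255,225,400,325,P,l,75)))
  except Exception as e: print(e)
E
python3 plan.py 455.3 -11.3 120 1.434
```

```text
t: 21.05
eef_pos: [635.9, 99.4, 153.5]
tcp_rot: [3.141, -0.001, 0.436]
ft_force: [0.3, 1.2, -1.8]
opening: 0.548
t: 21.85
eef_pos: [622.8, 212.9, 152.3]
tcp_rot: [3.142, 0.0, 0.792]
ft_force: [-0.3, -0.0, -1.2]
opening: 0.544
switch [456.7 -12.5 119.9  58.3] 1.433 [55.  57.6 60.3]
dock [456.8 -11.  180.3  64. ] 1.436 [29.7 56.4 59.9]
shift [-0.2773  0.0384  0.0324] turn -0.642 q6 end 0.11 pos [622.8 213.  152.3] rot [3.141 0.    0.792] op 0.541 F [-1.  -0.3 -1.5] t 21.9
```

View pics/t4.png

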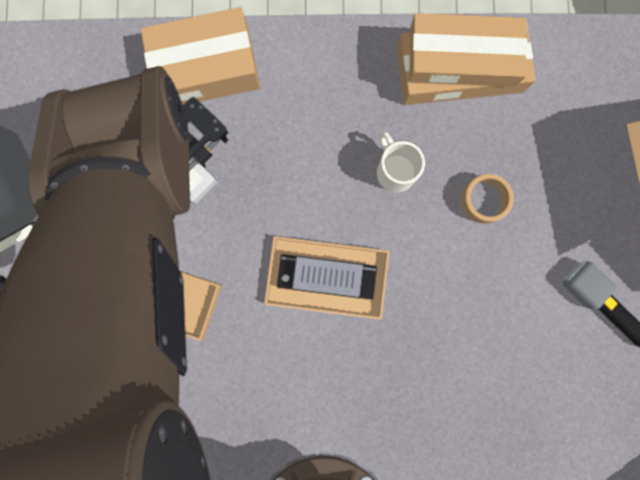

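Switch at (329,275) sits square on the dock, 1.5 mm off lengthways; mug and tape are unmoved. The converter is held at (203,182).

```bash
python3 -m pendant '[[[0.35,-0.02,0.003,0,-0.05],[0.35,-0.05,0.007,0,-0.15],[0.35,-0.09,0.012,0.005,-0.25],[0.35,-0.13,0.018,0.012,-0.35],[0.35,-0.17,0.024,0.02,-0.45],[0.35,-0.21,0.03,0.026,-0.54],[0.35,-0.245,0.035,0.032,-0.6],[0.35,-0.265,0.038,0.032,-0.642]]]' && python3 -m pendant '[[[0.35,-0.007,0,0,0],[0.35,-0.01,0,0,0],[0.35,-0.01,0,0.01,0],[0.35,-0.01,0,0.02,0],[0.35,-0.01,0,0.025,0],[0.35,-0.01,0,0.025,0],[0.35,-0.01,0,0.025,0],[0.35,-0.01,0,0.025,0]]]' && python3 plan.py 455.3 -9.7 65.6 1.434
```

```text
t: 22.7
eef_pos: [462.0, -3.6, 120.0]
tcp_rot: [-3.14, 0.0, 1.436]
ft_force: [0.4, 0.3, -2.7]
opening: 0.543
t: 23.5
eef_pos: [462.7, -11.3, 95.4]
tcp_rot: [3.141, 0.0, 1.436]
ft_force: [-0.7, 0.4, -2.3]
opening: 0.548
shift [ 0.0006 -0.0075  0.0298] turn 0.002 q6 end 0.12 pos [462.7 -11.3  95.4] rot [3.141 0.    1.436] op 0.548 F [-0.7  0.4 -2.3] t 23.5
```

```bash
python3 -m pendant '[[[0.35,0.0005,-0.004,0,0],[0.35,0.0005,-0.0075,0,0],[0.35,0.0005,-0.0075,0.008,0],[0.35,0.0005,-0.0075,0.016,0],[0.35,0.0005,-0.0075,0.023,0],[0.35,0.0005,-0.0075,0.027,0],[0.35,0.0005,-0.0075,0.027,0],[0.35,0.0005,-0.0075,0.027,0]]]' && python3 plan.py 455.3 -9.7 65.6 1.434
```

```text
t: 24.3
eef_pos: [455.1, -10.0, 68.2]
tcp_rot: [-3.141, 0.0, 1.436]
ft_force: [0.7, 0.1, -2.5]
opening: 0.542
shift [0.0003 0.0001 0.0026] turn 0.002 q6 end 0.12 pos [455.1 -10.   68.2] rot [-3.141  0.     1.436] op 0.542 F [ 0.7  0.1 -2.5] t 24.3
```

```bash
python3 -m pendant '[[[0.35,0,0,0.0005,0],[0.35,0,0,0.001,0],[0.35,0,0,0.0015,0],[0.35,0,0,0.002,0],[0.35,0,0,0.0024,0],[0.35,0,0,0.0028,0],[0.35,0,0,0.0031,0],[0.35,0,0,0.0031,0]]]'
```

```text
t: 25.1
eef_pos: [455.1, -10.0, 65.5]
tcp_rot: [3.141, 0.0, 1.436]
ft_force: [-1.1, -0.5, 5.1]
opening: 0.546
```

```bash
python3 -m pendant '[[[0.35,0,0,-0.0003,0],[0.7,0,0,-0.0003,0],[0.7,0,0,-0.0003,0],[0.7,0,0,-0.0003,0],[0.7,0,0,-0.0003,0],[0.7,0,0,-0.015,0],[0.7,0,0,-0.04,0],[0.7,0,0,-0.07,0]]]' && python3 -m pendant '[[[0.7,0.02,0.008,0,0.14],[0.7,0.055,0.022,0,0.28],[0.7,0.09,0.036,0,0.42],[0.7,0.13,0.052,0,0.56],[0.7,0.17,0.068,0,0.7],[0.7,0.21,0.084,0,0.84],[0.7,0.25,0.098,0,0.98],[0.7,0.29,0.107,0,1.12]]]' && python3 plan.py 602.4 315.3 80 0.059
```

```text
t: 25.9
eef_pos: [454.6, -9.9, 135.4]
tcp_rot: [-3.14, 0.0, 1.436]
ft_force: [0.5, -0.1, 0.4]
opening: 0.699
t: 26.7
eef_pos: [601.0, 264.6, 135.0]
tcp_rot: [3.141, -0.0, 0.31]
ft_force: [-0.1, -0.6, 1.0]
opening: 0.699
shift [ 0.0167 -0.0479  0.055 ] turn 0.251 q6 end 1.99 pos [601.  264.6 135. ] rot [ 3.141 -0.     0.31 ] op 0.699 F [-0.1 -0.6  1. ] t 26.7
```

```bash
python3 -m pendant '[[[0.7,0.006,-0.02,0,0.1],[0.7,0.012,-0.038,0,0.251],[0.7,0.012,-0.044,0,0.251],[0.7,0.012,-0.044,0.01,0.251],[0.7,0.012,-0.044,0.03,0.251],[0.7,0.012,-0.044,0.05,0.251],[0.7,0.012,-0.044,0.055,0.251],[0.7,0.012,-0.044,0.055,0.251]]]' && python3 - <<'E'
from cell import env
from h import *
c=env.read_camera("top");cv2.imwrite("pics/t5.png",cv2.resize(c["image"][220:330,250:410],None,fx=4,fy=4));P=cloud(c)
for n,l in(("conv",74),("switch",48),("dock",26)):
  try: print(n,*rect(P,box(0,255,225,400,325,P,l,95)))
  except Exception as e: print(e)
E
python3 plan.py 600.8 315.3 8 0.059
```

```text
t: 27.5
eef_pos: [597.8, 307.4, 79.3]
tcp_rot: [3.141, 0.002, 0.066]
ft_force: [0.7, 0.5, -0.1]
opening: 0.697
conv [456.3 -10.9  80.4  52.9] 1.437 [80.9 83.6 86.3]
switch [456.7 -12.6 120.1  58.4] 1.433 [55.9 82.3 86. ]
dock [456.7 -10.9 180.2  64. ] 1.434 [29.6 58.  85.6]
shift [ 0.0031 -0.0073  0.0722] turn 0.007 q6 end 2.0 pos [598.2 307.8  80.2] rot [3.141 0.    0.066] op 0.698 F [ 0.7 -0.1 -0.5] t 27.55
```

View pics/t5.png

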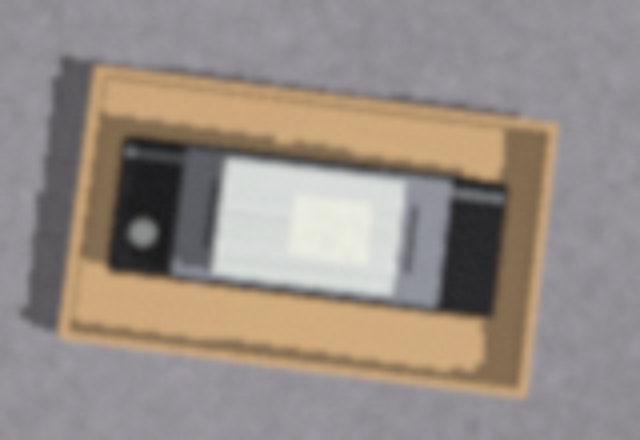

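The stack (crop centre about (310,225)) is neat and square, with all three layers within 2 mm of each other. Now the adapter.

```bash
python3 -m pendant '[[[0.7,0.002,-0.004,0,0.007],[0.7,0.003,-0.0075,0,0.007],[0.7,0.003,-0.0075,0.02,0.007],[0.7,0.003,-0.0075,0.045,0.007],[0.7,0.003,-0.0075,0.062,0.007],[0.7,0.003,-0.0075,0.071,0.007],[0.7,0.003,-0.0075,0.071,0.007],[0.7,0.003,-0.0075,0.071,0.007]]]' && python3 -m pendant '[[[0.7,0,0,0,0],[0.25,0,0,0,0],[0.25,0,0,0,0],[0.25,0,0,0,0],[0.25,0,0,0,0],[0.25,0,0,0,0],[0.25,0,0,0,0],[0.25,0,0,0,0]]]' && python3 plan.py 413.2 271.1 110 1.243
```

```text
t: 28.35
eef_pos: [600.9, 316.4, 9.8]
tcp_rot: [-3.141, -0.001, 0.058]
ft_force: [-0.6, 0.9, 0.2]
opening: 0.698
t: 29.15
eef_pos: [600.6, 316.1, 9.4]
tcp_rot: [3.141, -0.0, 0.058]
ft_force: [-1.5, -2.0, 6.0]
opening: 0.463
shift [-0.1897  0.0341 -0.1006] turn -1.185 q6 end 0.91 pos [600.6 316.1   9.4] rot [ 3.141 -0.     0.058] op 0.463 F [-1.5 -2.   6. ] t 29.15
```

```bash
python3 -m pendant '[[[0.25,0,0,-0.01,0],[0.25,0,0,-0.03,0],[0.25,0,0,-0.055,0],[0.25,-0.005,0.001,-0.08,-0.06],[0.25,-0.02,0.003,-0.095,-0.16],[0.25,-0.04,0.007,-0.1,-0.28],[0.25,-0.065,0.012,-0.1,-0.42],[0.25,-0.09,0.016,-0.1,-0.56]]]' && python3 plan.py 413.2 271.1 110 1.243
```

```text
t: 29.95
eef_pos: [510.6, 294.8, 109.7]
tcp_rot: [3.142, -0.0, 0.623]
ft_force: [0.3, -0.8, -2.4]
opening: 0.462
shift [-0.0929 -0.0376 -0.0004] turn -0.62 q6 end 0.91 pos [510.6 294.8 109.7] rot [ 3.142 -0.     0.623] op 0.462 F [ 0.3 -0.8 -2.4] t 29.95
```

```bash
python3 -m pendant '[[[0.25,-0.02,-0.008,0,-0.13],[0.25,-0.04,-0.016,0,-0.27],[0.25,-0.06,-0.025,0,-0.4],[0.25,-0.078,-0.032,0,-0.52],[0.25,-0.088,-0.037,0,-0.6],[0.25,-0.09,-0.0375,0,-0.62],[0.25,-0.09,-0.0375,0.005,-0.62],[0.25,-0.09,-0.0375,0.01,-0.62]]]' && python3 -m pendant '[[[0.25,0,0,0.01,0],[0.25,0,0,0.025,0],[0.25,0,0,0.04,0],[0.25,0,0,0.05,0],[0.25,0,0,0.06,0],[0.25,0,0,0.06,0],[0.25,0,0,0.06,0],[0.25,0,0,0.06,0]]]' && python3 plan.py 413.2 271.1 13.4 1.243
```

```text
t: 30.75
eef_pos: [417.2, 273.7, 99.0]
tcp_rot: [3.141, -0.001, 1.236]
ft_force: [-0.0, 0.7, -2.1]
opening: 0.464
t: 31.55
eef_pos: [416.8, 273.6, 39.6]
tcp_rot: [3.141, -0.001, 1.238]
ft_force: [0.9, 0.4, -1.6]
opening: 0.461
shift [-0.0035 -0.0026  0.0262] turn -0.005 q6 end 0.91 pos [416.8 273.6  39.6] rot [ 3.141e+00 -1.000e-03  1.238e+00] op 0.461 F [ 0.9  0.4 -1.6] t 31.55
```

```bash
python3 -m pendant '[[[0.25,-0.002,-0.0013,0,-0.005],[0.25,-0.0035,-0.0026,0.0,-0.005],[0.25,-0.0035,-0.0026,0.007,-0.005],[0.25,-0.0035,-0.0026,0.014,-0.005],[0.25,-0.0035,-0.0026,0.02,-0.005],[0.25,-0.0035,-0.0026,0.0235,-0.005],[0.25,-0.0035,-0.0026,0.0235,-0.005],[0.25,-0.0035,-0.0026,0.0235,-0.005]]]' && python3 plan.py 413.2 271.1 13.4 1.243
```

```text
t: 32.35
eef_pos: [412.9, 271.0, 15.5]
tcp_rot: [-3.141, 0.0, 1.243]
ft_force: [0.9, -0.4, -2.0]
opening: 0.459
shift [0.0002 0.0003 0.0021] turn -0.0 q6 end 0.91 pos [412.9 271.   15.5] rot [-3.141  0.     1.243] op 0.459 F [ 0.9 -0.4 -2. ] t 32.35
```

```bash
python3 -m pendant '[[[0.25,0,0,0.0005,0],[0.25,0,0,0.001,0],[0.25,0,0,0.0014,0],[0.25,0,0,0.0018,0],[0.25,0,0,0.0022,0],[0.25,0,0,0.0026,0],[0.25,0,0,0.0026,0],[0.25,0,0,0.0026,0]]]'
```

```text
t: 33.15
eef_pos: [412.9, 271.0, 13.4]
tcp_rot: [3.141, -0.0, 1.243]
ft_force: [-1.6, -1.2, 6.1]
opening: 0.461
```

```bash
python3 -m pendant '[[[0.25,0,0,-0.0004,0],[0.62,0,0,-0.0004,0],[0.62,0,0,-0.0004,0],[0.62,0,0,-0.0004,0],[0.62,0,0,-0.01,0],[0.62,0,0,-0.04,0],[0.62,0,0,-0.08,0],[0.62,0,0,-0.12,0]]]' && python3 -m pendant '[[[0.62,0,0.01,-0.045,0],[0.62,-0.01,0.03,-0.08,0],[0.62,-0.04,0.06,-0.09,0],[0.62,-0.08,0.09,-0.09,0],[0.62,-0.12,0.11,-0.09,0],[0.62,-0.16,0.13,-0.09,0],[0.62,-0.2,0.15,-0.09,0],[0.62,-0.24,0.17,-0.09,0]]]' && python3 -m pendant '[[[0.62,-0.04,0.007,0,0],[0.62,-0.085,0.014,0,0],[0.62,-0.13,0.021,0,0],[0.62,-0.175,0.028,0,0],[0.62,-0.22,0.035,0,0],[0.62,-0.26,0.04,0,0],[0.62,-0.28,0.042,0,0],[0.62,-0.28,0.042,0,0]]]' && python3 - <<'E'
from cell import env
from h import *
c=env.read_camera("top");cv2.imwrite("pics/t6.png",c["image"]);P=cloud(c)
for n,b,l in(("conv",(255,225,400,325),74),("adapter",(125,255,225,345),29),("mug",(370,130,430,195),60),("tape",(455,165,525,230),28)):
  try: print(n,*rect(P,box(0,*b,P,l,110)))
  except Exception as e: print(e)
E
```

```text
t: 33.95
eef_pos: [412.5, 270.8, 134.9]
tcp_rot: [-3.141, 0.001, 1.243]
ft_force: [0.9, 1.1, 1.3]
opening: 0.617
t: 34.75
eef_pos: [496.2, -12.8, 223.9]
tcp_rot: [3.141, -0.0, 1.243]
ft_force: [0.9, 0.6, 0.4]
opening: 0.619
t: 35.55
eef_pos: [445.1, -291.6, 223.5]
tcp_rot: [3.141, 0.0, 1.239]
ft_force: [0.5, -0.2, 0.1]
opening: 0.621
conv [456.3 -10.9  80.4  52.9] 1.437 [80.9 83.7 86.2]
adapter [413.7 272.   91.2  44.6] 1.246 [31.6 35.1 38.1]
mug [ 661.9 -137.4   99.5   76. ] 0.983 [62.4 82.9 91.5]
tape [ 599.7 -314.7   88.5   88.2] -0.037 [30.8 39.2 42.2]
```

View pics/t6.png

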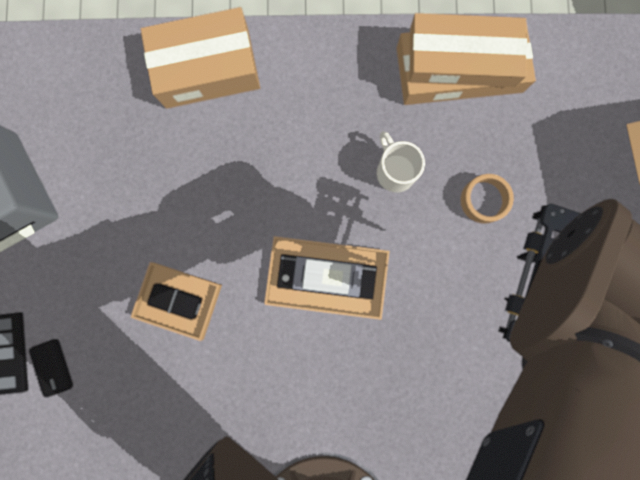

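Adapter lies central in the small tray at (175,301), and the stack at (327,277) is unchanged. The mug looks the same at (400,166), but its fitted rectangle differs, so I'll compare the images directly.

```bash
python3 - <<'E'
import cv2,numpy as np
a=cv2.imread("pics/top0.png");b=cv2.imread("pics/t6.png")
for n,(u0,v0,u1,v1) in{"mug":(375,130,430,195),"tape":(460,170,520,225)}.items():
    r=cv2.matchTemplate(b[v0-10:v1+10,u0-10:u1+10],a[v0:v1,u0:u1],cv2.TM_CCOEFF_NORMED);print(n,cv2.minMaxLoc(r)[1::2],"(10,10)=unmoved")
from cell import env
s=env.state();print(s["t"],abs(s["qvel"]).max());print(env.job_done())
E
```

```text
mug (0.998695433139801, (10, 10)) (10,10)=unmoved
tape (0.999038577079773, (10, 10)) (10,10)=unmoved
35.6 0.040196852151161096
the job is handed in; nothing more can be done
None
```

The job is done and handed in at about 35.6 s. The long tray holds the stack (docking station, then network switch, then media converter), and the power adapter lies flat in the middle of the small tray. Each piece was lowered to light contact before the gripper opened.

**Stack:** in the top camera the three centres are within 2 mm of each other, and all are square to the tray within about 0.005 rad. Layer heights read 32, 58 and 84 mm, as they should. The stack reads about 1.5 mm off the tray's centre line, which is about the size of the calibration error.

**Adapter:** it reads about 1.5 mm from the tray's centre and aligned within 0.003 rad.

**Mug and tape:** image matching showed both unmoved.

**Check that disagreed:** the mug's fitted depth rectangle differed between the first and last pictures by about 12 mm. I put this down to its handle making that fit ambiguous, because the images themselves matched exactly.

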